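# Show the label-up test plate to the code reader

## Robot

A 6-joint arm with a two-finger parallel gripper is mounted at the origin on the work surface. World frame = base frame: x ahead of the robot, y to its left, z up, the work surface at z = 0. Lengths are in m, angles in rad, forces in N, time in s.
With the tool pointing down it reaches from about 0.25 to 0.775 m from the base axis. Payload 4 kg.
Tool frame: the origin (TCP) lies midway between the tips of the shut fingers; the grasp point (between the pads) lies 19 mm behind it (robot.grasp_offset is the distance from the TCP to the grasp point, in m); z points along the fingers, y is the direction in which the jaws open and shut (so a half turn about z gives the same grasp; the last joint's range is limited). The gripper opens to 94 mm and grips with 3 to 60 N. Pads are 16 mm wide; open, the fingers measure 119 mm over their backs; the gripper's body (75 mm by 177 mm) begins 78 mm behind the grasp point.
Start: joints at [1.129, 0.087, 1.371, -0, 1.684, -0.103], TCP at [0.183, 0.519, 0.206] pointing down, gripper open.
Joint ranges: [-3.1, 3.1], [-0.76, 2.03], [0.27, 2.55], [-1.08, 4.22], [0.17, 2.65], [-2.57, 2.57]. Speed limits (rad/s): [2.79, 2.79, 3.14, 3.14, 3.14, 3.14].

## Interface

Orientations are given as [roll, pitch, yaw] about the fixed x, y, z axes, in that order (R = Rz(yaw) Ry(pitch) Rx(roll)).
In Python, from bench import status, viewer, order, robot gives the robot as it stands. The module is installed in compiled form; this text tells all that it offers.
- The arm moves only by the tool move_arm, never from a script. Its argument "targets" is a list of rows, each a list of 3 entries, a list of its own where there are three numbers: the shift along the tool's x, y, z in mm, then the turn, a rotation vector about the tool's x, y, z in degrees, then the opening, from -1 (shut) to 1 (fully open). A call has 1 to 20 rows; each row is the pose to reach, as a shift and turn from the pose commanded when the call began, along the tool's axes at that moment; what a row does not reach only later rows make up. A row lasts 1/8 s, in which the tool goes at most 62.5 mm and 10.7 degrees, less where a joint would pass 70% of its speed; a pose out of reach is approached as far as the arm can. A call with a gripper value outside its range is refused whole. The fingers move at their own pace and stop on an object; the grip force is fixed at half the most. Time passes only in rows, so rows that repeat a pose let the fingers close. It gives the time, the measured TCP pose, the force and the opening at its end, in the units of the state.
- status.get_obs(): the state, without advancing time (a new reading comes with each control period).
- viewer.snapshot(name): name is "scene" or "top" or "wrist"; returns the picture (420x560x3 uint8, red, green, blue); there is no depth.
- viewer.camera_model(name): a dict with "K" (3x3 intrinsics, pixels), "xyz" and "attitude" of the camera in the world; the wrist camera has in their place "T_tool_cam" (4x4, takes a point from camera to tool coordinates, whose origin is the TCP and whose axes are the flange's). Camera axes: x right, y up, looking along -z (the intrinsics and any distortion apply to the point x, -y, -z); pixel columns grow to the right and rows downward; lengths in m; the calibration is good to about 2 mm. A picture is of the moment at which its call begins: read the wrist's pose just before it. camera_model takes no time and is no camera call.
- order.close_job(): hands the job in, once; it reports no verdict.
The state is a dict: "time": time; "joint_positions": joint angles; "qvel": joint speeds; "joint_torque": joint torques, N m; "tool_pos": TCP position; "ee_rot": TCP orientation; "wrist_force": force on the tool from outside, world axes, zero at the start; "wrist_torque": the same for the moment, N m; "width": finger opening in m.
Only numpy, scipy, OpenCV 4.12 (cv2) and the standard library are available. Lean on these libraries where they do the work, as an engineer would, in place of code of your own. Each camera call takes 0.05 s, during which the arm holds its last target. There are 200 camera calls.

## Task

Two glass test plates lie on rubber rests, one label side up and the other label side down; the small notch in a corner of the frosted end tells which. Pick up the plate that lies label up, by its clear glass, leaving the other plate and the things around undisturbed, and show it to the code reader: level, label up, frosted end pointing straight at the reader's post, the middle of the frosted band above the middle of the black aiming square, about 10 cm above the table. Finish holding it there, still, without touching the reader with the plate.

Things in the scene. Friction and masses are not known exactly. Their poses are not given: they have to be found in the camera images.
- plate_1_mid (a point): Centre, half-way up, of a glass test plate, 150 x 52 x 7 mm, about 135 g, lying on a rubber rest; this point is 19.5 mm above the table at the start. Clear, but its last 36 mm at one end are frosted (whitish), alike from both sides. x: along the plate to the frosted end; z: out of the label side (up if it lies label up, down if label down; one plate of the two lies each way).
- plate_1_label (a point): Middle of plate_1's frosted band, 57 mm from its centre; axes as plate_1_mid. One corner of the frosted end is cut away: a square notch, 18 x 18 mm, at +x, +y. Seen from the label side with the frosted end pointing away from you, the notch is the left-hand corner; if it is the right-hand corner you see the back, and the plate lies label down.
- plate_2_mid (a point): Centre, half-way up, of a glass test plate, 150 x 52 x 7 mm, about 135 g, lying on a rubber rest; this point is 19.5 mm above the table at the start. Clear, but its last 36 mm at one end are frosted (whitish), alike from both sides. x: along the plate to the frosted end; z: out of the label side (up if it lies label up, down if label down; one plate of the two lies each way).
- plate_2_label (a point): Middle of plate_2's frosted band, 57 mm from its centre; axes as plate_2_mid. One corner of the frosted end is cut away: a square notch, 18 x 18 mm, at +x, +y. Seen from the label side with the frosted end pointing away from you, the notch is the left-hand corner; if it is the right-hand corner you see the back, and the plate lies label down.
- rest_1: Fixed black rubber rest under plate_1, 80 x 30 x 16 mm, long side along the plate; the plate overhangs it by about 11 mm at either side and 35 mm at each end. Origin at the centre of its underside.
- rest_2: Fixed black rubber rest under plate_2, 80 x 30 x 16 mm, long side along the plate; the plate overhangs it by about 11 mm at either side and 35 mm at each end. Origin at the centre of its underside.
- reader_spot (a point): Reading point of the code reader: in the air 100 mm above the table, over the middle of the black aiming square (40 x 40 mm, its top 10 mm above the table) on the reader's grey base. x points level towards the reader's post, z up. The side away from the post (-x) is free.
- reader: Fixed code reader; origin on the table under reader_spot, same axes. Grey base 160 x 70 x 8 mm, x from -35 to 125 mm; aluminium post 24 x 24 mm at x = 112 mm; black camera head 60 x 50 x 44 mm tilted 45 degrees, looking down at reader_spot, its lens 55 mm beyond and 55 mm above that point, its highest edge 225 mm above the table.
- jar: Bystander: closed clear jar with black lid, 52 mm across, 60 mm tall; origin at the centre of its underside.
- driver: Bystander: screwdriver, 160 mm long, lying on the table; origin on the underside near its middle, handle to its -x.
- servo: Bystander: small black servo motor, 54 x 20 x 41 mm, standing on the table; origin at the centre of its underside.
Things that resemble listed ones, but are neither listed nor needed, are in the scene too. Leave any brown or orange look-alike of the part that bears plate_1_mid alone. There is more than one size of the reader; the one meant has the size given above.

How it is judged:
By the outcome, as a careful person would: the job done as asked, in the order asked, and still so for the second after the job is handed in, while the arm keeps its last pose, push and grip.
It also fails if it takes over 35 s, if anything falls off the work surface, if the arm or the gripper's body presses on something with over 40 N, if the wrist force passes 120 N, or if a joint passes its speed limit or range.

## Working session

There is one attempt and no reset: what is moved stays moved. The work goes in short steps, Python scripts to look and compute and a tool call to move; the robot and the scene stay as the last step left them, time stands still between calls to the robot, and variables do not carry over. Pictures are saved under pics/ and viewed, about 8 in all and at most 12, crops included, and the job is handed in when it is done.

Besides the shell and the picture viewer there is one more tool, called after "Request:" by a JSON object that holds its "method" and its "body". move_arm: Moves the arm, as the interface text tells. Its arguments: {"type":"object","properties":{"targets":{"type":"array"}},"required":["targets"]}

```bash
mkdir -p pics; python3 - <<'E'
from bench import status, viewer, robot
import cv2, numpy as np
np.set_printoptions(precision=4,suppress=True)
print(status.get_obs()); print([a for a in dir(robot) if a[0]!='_'])
for n in ("scene","top","wrist"):
    print(n,viewer.camera_model(n))
    cv2.imwrite(f"pics/{n}0.png",cv2.cvtColor(viewer.snapshot(n),cv2.COLOR_RGB2BGR))
E
```

```text
{'time': 0.0, 'joint_positions': array([ 1.1289,  0.0879,  1.3722, -0.    ,  1.6836, -0.1031]), 'qvel': array([-0.0021,  0.0004,  0.0008, -0.0008, -0.0007, -0.0001]), 'joint_torque': array([ -0.0001, -34.0201, -30.2419,   0.0715,   0.0333,  -0.0001]), 'tool_pos': array([0.1826, 0.5182, 0.2043]), 'ee_rot': array([-3.1394, -0.0002,  2.8028]), 'wrist_force': array([-0.8701,  0.2247, -0.7554]), 'wrist_torque': array([ 0.0118, -0.0231,  0.0256]), 'width': 0.09464175245782186}
['IKError', 'grasp_offset']
scene {'K': array([[411.9024,   0.    , 283.4521],
       [  0.    , 411.9024, 208.3797],
       [  0.    ,   0.    ,   1.    ]]), 'xyz': array([1.0319, 0.3617, 0.7928]), 'attitude': array([0.7573, 0.0166, 2.0374])}
top {'K': array([[447.6436,   0.    , 280.7169],
       [  0.    , 447.6436, 213.1521],
       [  0.    ,   0.    ,   1.    ]]), 'xyz': array([0.2963, 0.0494, 1.398 ]), 'attitude': array([ 0.1176, -0.0116, -1.5877])}
wrist {'K': array([[366.9884,   0.    , 276.0716],
       [  0.    , 366.9884, 210.4833],
       [  0.    ,   0.    ,   1.    ]]), 'T_tool_cam': array([[-0.0002,  0.9681,  0.2506,  0.0734],
       [ 1.    ,  0.0001,  0.0004, -0.0003],
       [ 0.0003,  0.2506, -0.9681, -0.1782],
       [ 0.    ,  0.    ,  0.    ,  1.    ]])}
```

View pics/top0.png

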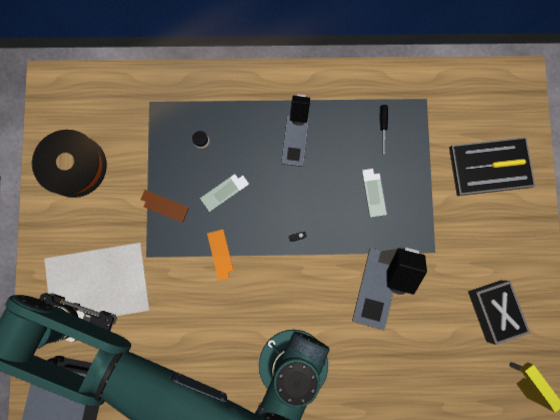

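View pics/scene0.png

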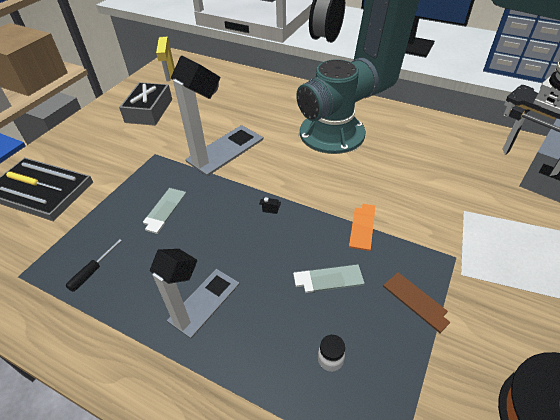

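```bash
python3 - <<'E'
import cv2, numpy as np
t=cv2.imread("pics/top0.png")
a=cv2.resize(t[165:220,195:255],None,fx=6,fy=6,interpolation=cv2.INTER_CUBIC)
b=cv2.resize(t[165:220,345:405],None,fx=6,fy=6,interpolation=cv2.INTER_CUBIC)
c=cv2.resize(t[90:170,270:330],(360,480),interpolation=cv2.INTER_CUBIC)
im=np.zeros((600,800,3),np.uint8)
im[:330,:360]=a; im[:330,400:760]=b
c=cv2.resize(c,(200,267)); im[332:599,:200]=c
im[340:590,210:543]=cv2.resize(cv2.imread("pics/wrist0.png"),(333,250))
cv2.imwrite("pics/crop1.png",im)
E
```

```text
(no output)
```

View pics/crop1.png

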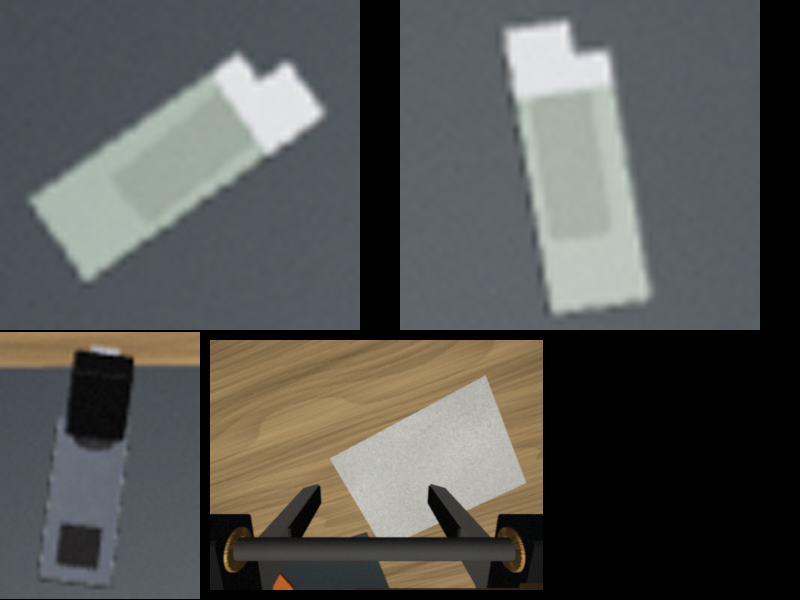

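The left plate, at about (224,192) in the top view, has its notch at the upper-left corner while its frosted end points up-right. Facing along the frosted end, that is the left-hand corner, so this plate is label up. The right plate, at (374,193), has its notch on the right, so it is label down. The reader meant looks like the smaller one at (295,130), which I'll check by its base width. Next I measure both.

```bash
cat > h.py <<'E'
import numpy as np, cv2
from bench import status, viewer
from scipy.spatial.transform import Rotation as R
np.set_printoptions(precision=4,suppress=True)
def campose(n):
    m=viewer.camera_model(n)
    if n!="wrist": return m["K"],R.from_euler("xyz",m["attitude"]).as_matrix(),m["xyz"]
    o=status.get_obs(); T=m["T_tool_cam"]; Rt=R.from_euler("xyz",o["ee_rot"]).as_matrix()
    return m["K"],Rt@T[:3,:3],o["tool_pos"]+Rt@T[:3,3]
def cast(n,uv,z):
    K,Rm,p=campose(n); uv=np.atleast_2d(uv).astype(float)
    d=np.c_[(uv[:,0]-K[0,2])/K[0,0],-(uv[:,1]-K[1,2])/K[1,1],-np.ones(len(uv))]@Rm.T
    return p+d*((z-p[2])/d[:,2])[:,None]
def proj(n,P):
    K,Rm,p=campose(n); c=(np.atleast_2d(P)-p)@Rm
    return np.c_[K[0,2]+K[0,0]*c[:,0]/-c[:,2],K[1,2]-K[1,1]*c[:,1]/-c[:,2]]
def snap(n): return cv2.cvtColor(viewer.snapshot(n),cv2.COLOR_RGB2BGR)
def contours(mask,amin):
    return [c for c in cv2.findContours(mask.astype(np.uint8),cv2.RETR_EXTERNAL,cv2.CHAIN_APPROX_NONE)[0] if cv2.contourArea(c)>amin]
def rect(P):  # world outline -> centre, long, short, angle of long side
    (c,s,a)=cv2.minAreaRect((P[:,:2]*1000).astype(np.float32)); 
    if s[0]<s[1]: s=s[::-1]; a+=90
    return np.array(c),np.array(s),(a+90)%180-90
E
python3 - <<'E'
from h import *
for n,box,sq in (("top",[(195,165,255,220),(345,165,405,220)],(275,135,310,170)),("scene",[(285,255,370,300),(135,180,195,240)],(200,265,240,300))):
    im=cv2.imread(f"pics/{n}0.png")
    g=cv2.cvtColor(im,cv2.COLOR_BGR2HSV)
    for x0,y0,x1,y1 in box:
        m=np.zeros(im.shape[:2],bool); m[y0:y1,x0:x1]=g[y0:y1,x0:x1,2]>(125 if n=="top" else 125)
        for c in contours(m,150):
            P=cast(n,c[:,0],.023 if n=="top" else .0215); print(n,"plate",*rect(P))
        w=m&(g[...,2]>200)&(g[...,1]<25)
        for c in contours(w,60): print("  frosted centroid",rect(cast(n,c[:,0],.023)))
    x0,y0,x1,y1=sq; m=np.zeros(im.shape[:2],bool)
    m[y0:y1,x0:x1]=g[y0:y1,x0:x1,2]<62
    for c in contours(m,30): print(n,"square?",*rect(cast(n,c[:,0],.010)),c[:,0].min(0),c[:,0].max(0))
    print([g[p[1],p[0]].tolist() for p in ([(294,155),(287,162),(270,162),(224,192),(240,185)] if n=="top" else [(216,285),(225,277),(250,270),(340,280),(305,282)])])
# base of the reader, top view: bluish grey
im=cv2.imread("pics/top0.png"); g=cv2.cvtColor(im,cv2.COLOR_BGR2HSV)
m=np.zeros(im.shape[:2],bool); m[118:172,275:318]=(g[118:172,275:318,2]>100)
for c in contours(m,100): 
    P=cast("top",c[:,0],.008); print("base",*rect(P),c[:,0].min(0),c[:,0].max(0))
m=np.zeros(im.shape[:2],bool); m[290:335,345:400]=(g[290:335,345:400,2]<62)
for c in contours(m,40): print("big square",*rect(cast("top",c[:,0],.012)))
E
```

```text
top plate [531.9818 204.9348] [151.7227  54.6051] -55.48512649536133
  frosted centroid (array([563.2182, 158.6785]), array([49.97  , 35.4566]), 32.82555389404297)
top plate [ 521.349  -261.2774] [153.9002  54.9395] 7.235882759094238
  frosted centroid (array([ 576.0146, -253.8007]), array([49.6442, 35.93  ]), -82.01249980926514)
top square? [649.7218 -12.5247] [37.7695 37.4803] 81.97120666503906 [287 148] [299 160]
[[170, 21, 37], [107, 34, 120], [105, 27, 93], [63, 18, 169], [113, 4, 230]]
scene plate [532.4428 206.7354] [150.5371  56.842 ] -54.845279693603516
  frosted centroid (array([565.4236, 160.3531]), array([52.5285, 36.6346]), 34.60980987548828)
scene plate [ 525.3401 -258.8184] [154.5228  55.3406] 8.770068168640137
  frosted centroid (array([ 579.7338, -250.8227]), array([51.1538, 36.7748]), -81.32922649383545)
scene square? [651.2715  -9.2804] [39.2958 39.277 ] -8.7674560546875 [205 276] [229 295]
[[108, 28, 45], [105, 35, 161], [104, 49, 98], [78, 25, 176], [80, 3, 242]]
base [688.8892 -18.8472] [149.4783  71.0097] -7.95391845703125 [282 118] [307 165]
big square [ 160.4243 -243.0633] [56.0268 55.5114] 73.29222106933594
```

```bash
cat >> h.py <<'E'
def delta(p,yaw_deg):  # shift mm, turn deg, in tool axes, to TCP at p pointing down
    o=status.get_obs(); R0=R.from_euler("xyz",o["ee_rot"]); R1=R.from_euler("xyz",[180,0,yaw_deg],degrees=True)
    print("shift",R0.inv().apply(np.array(p)-o["tool_pos"])*1000,"turn",np.degrees((R0.inv()*R1).as_rotvec()),"width",o["width"],"t",o["time"])
E
python3 - <<'E'
from h import *
delta([.5305,.2075,.15],124.7)
E
```

```text
shift [-431.4191 -177.4776   54.8281] turn [-0.0932  0.0201 35.8873] width 0.0937873439871114 t 0.15
```

Request:
{"method": "move_arm", "body": {"targets": [[[-30,-12,0],[0,0,2],1],[[-75,-31,0],[0,0,6],1],[[-125,-51,0],[0,0,10],1],[[-175,-72,0],[0,0,14],1],[[-225,-93,0],[0,0,19],1],[[-275,-113,5],[0,0,23],1],[[-325,-134,15],[0,0,27],1],[[-375,-154,30],[0,0,31],1],[[-410,-169,45],[0,0,34],1],[[-431,-177,55],[0,0,36],1],[[-431,-177,55],[0,0,36],1],[[-431,-177,55],[0,0,36],1],[[-431,-177,55],[0,0,36],1]]}}

```text
time: 1.78
tool_pos: [0.53, 0.2099, 0.1515]
ee_rot: [3.14, 0.0, 2.177]
wrist_force: [0.8, -0.4, -0.6]
width: 0.0939
```

```bash
python3 - <<'E'
from h import *
o=status.get_obs(); print(o["tool_pos"],np.degrees(o["ee_rot"]),o["joint_positions"],o["wrist_force"])
im=snap("wrist"); 
q=proj("wrist",[[.532,.2055,.023],[.5644,.1586,.023]]); print(q)
cv2.imwrite("pics/w1.png",im)
E
```

```text
[0.53   0.2099 0.1515] [179.9075   0.0056 124.7184] [ 0.2774  0.1468  1.4118  0.0004  1.5814 -0.3286] [ 0.7813 -0.4236 -0.6273]
[[275.7904 208.508 ]
 [275.739  269.8216]]
```

View pics/w1.png

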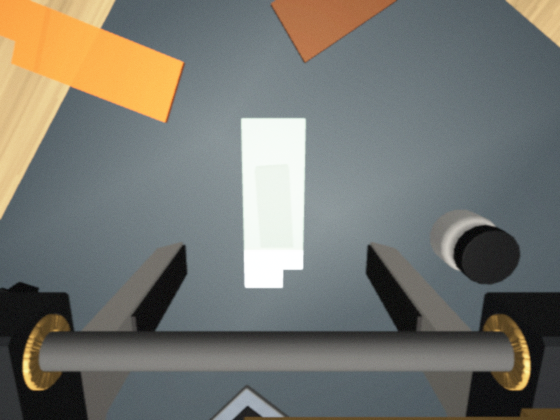

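```bash
python3 - <<'E'
from h import *
im=cv2.imread("pics/w1.png"); g=cv2.cvtColor(im,cv2.COLOR_BGR2HSV)
m=np.zeros(im.shape[:2],bool); m[105:300,215:330]=g[105:300,215:330,2]>190
c=contours(m,3000)[0]; print(cv2.minAreaRect(c)); c_,s,a=rect(cast("wrist",c[:,0],.023)); print(c_,s,a)
# side-edge fits only (clear part)
rows=range(125,235); L=[(np.where(m[r])[0].min(),r) for r in rows]; Rr=[(np.where(m[r])[0].max()+1,r) for r in rows]
for e in (L,Rr):
    P=cast("wrist",np.array(e),.023)[:,:2]; v=cv2.fitLine((P*1000).astype(np.float32),cv2.DIST_L2,0,.1,.1).ravel(); print("edge angle",np.degrees(np.arctan2(v[1],v[0])),v[2:])
    
u=np.array([np.cos(np.radians(a)),np.sin(np.radians(a))])
delta([*(c_/1000-.003*u),.004],a+180)
E
```

```text
((273.0, 202.5), (169.0, 64.0), 90.0)
[529.6997 204.9922] [149.6422  53.3808] -55.39337921142578
edge angle -55.373787 [494.557  209.6152]
edge angle -55.205692 [538.1611 239.786 ]
shift [ -0.7008  -3.2865 147.5171] turn [0.0971 0.0127 0.1017] width 0.09406915699232994 t 1.825
```

The wrist view shows the plate aligned with the tool: clear end at row 118, frosted end at row 288, and the notch at bottom right, which confirms label up. The brown and orange look-alikes are clear of the fingers. Next I descend.

Request:
{"method": "move_arm", "body": {"targets": [[[-1,-3,20],[0,0,0],1],[[-1,-3,50],[0,0,0],1],[[-1,-3,80],[0,0,0],1],[[-1,-3,105],[0,0,0],1],[[-1,-3,125],[0,0,0],1],[[-1,-3,137],[0,0,0],1],[[-1,-3,143],[0,0,0],1],[[-1,-3,146],[0,0,0],1],[[-1,-3,146],[0,0,0],1],[[-1,-3,146],[0,0,0],1]]}}

```text
time: 3.08
tool_pos: [0.5291, 0.2062, 0.0052]
ee_rot: [3.14, 0.0, 2.174]
wrist_force: [0.4, -0.1, 0.1]
width: 0.0939
```

```bash
python3 - <<'E'
from h import *
o=status.get_obs(); print(o["tool_pos"],np.degrees(o["ee_rot"]),o["wrist_force"])
im=snap("wrist"); cv2.imwrite("pics/w2.png",im)
E
```

```text
[0.5291 0.2062 0.0052] [179.9246   0.0223 124.5832] [ 0.4431 -0.0873  0.0655]
```

View pics/w2.png

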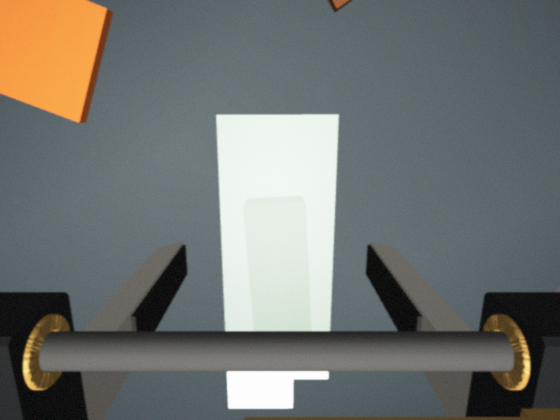

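The plate is centred between the fingers: its edges average about column 278 and the fingers about 276. No contact force shows. Next I close the gripper.

Request:
{"method": "move_arm", "body": {"targets": [[[0,0,0],[0,0,0],0.5],[[0,0,0],[0,0,0],0.2],[[0,0,0],[0,0,0],-1],[[0,0,0],[0,0,0],-1],[[0,0,0],[0,0,0],-1],[[0,0,0],[0,0,0],-1],[[0,0,0],[0,0,0],-1],[[0,0,0],[0,0,0],-1]]}}

```text
time: 4.12
tool_pos: [0.5286, 0.2061, 0.0045]
ee_rot: [3.141, -0.0, 2.174]
wrist_force: [0.8, -0.1, -1.0]
width: 0.0516
```

Request:
{"method": "move_arm", "body": {"targets": [[[0,0,-4],[0,0,0],-1],[[0,0,-12],[0,0,0],-1],[[0,0,-25],[0,0,0],-1],[[0,0,-45],[0,0,0],-1],[[0,0,-70],[0,0,0],-1],[[0,0,-95],[0,0,0],-1],[[0,0,-110],[0,0,0],-1],[[0,0,-115],[0,0,0],-1],[[0,0,-115],[0,0,0],-1],[[0,0,-115],[0,0,0],-1]]}}

```text
time: 5.38
tool_pos: [0.5279, 0.2058, 0.1182]
ee_rot: [-3.139, -0.001, 2.174]
wrist_force: [-0.0, -0.1, -1.8]
width: 0.0513
```

```bash
python3 - <<'E'
from h import *
o=status.get_obs(); print(o["tool_pos"],np.degrees(o["ee_rot"]),o["wrist_force"],o["wrist_torque"],o["width"])
im=snap("wrist"); sc=snap("scene"); cv2.imwrite("pics/w3.png",im); cv2.imwrite("pics/s3.png",sc)
v=np.zeros((420,800,3),np.uint8); v[:300,:400]=cv2.resize(im,(400,300)); v[:,400:]=cv2.resize(sc[190:330,240:373],(400,420)); cv2.imwrite("pics/v3.png",v)
E
```

```text
[0.5279 0.2058 0.1182] [-179.8745   -0.0461  124.5863] [-0.0332 -0.1119 -1.8378] [-0.0536  0.025  -0.0483] 0.05128468141473227
```

View pics/v3.png

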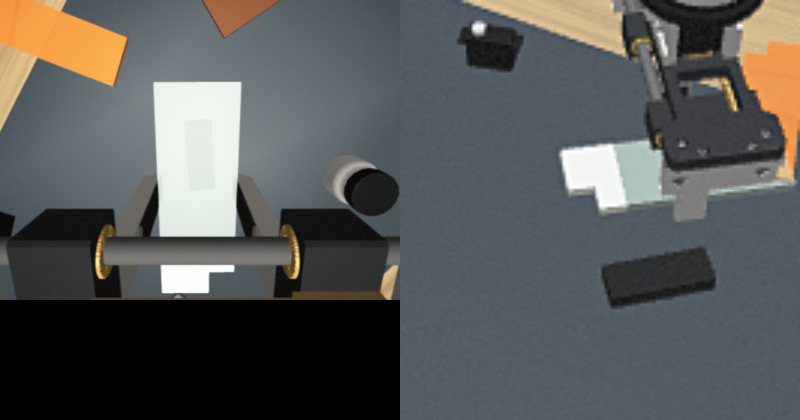

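The plate is held (opening 51 mm) and off its rest, and in the wrist image the clear end sits where it did before the lift. Next I measure its pose in the hand.

```bash
python3 - <<'E'
from h import *
T=viewer.camera_model("wrist")["T_tool_cam"]; K=viewer.camera_model("wrist")["K"]
def tool(uv,z):
    d=T[:3,:3]@np.array([(uv[0]-K[0,2])/K[0,0],-(uv[1]-K[1,2])/K[1,1],-1]); return T[:3,3]+d*(z-T[2,3])/d[2]
for f in ("w2","w3"):
    g=cv2.cvtColor(cv2.imread(f"pics/{f}.png"),cv2.COLOR_BGR2HSV)[...,2].astype(float)
    E=[]
    for r in range(125,236,10):
        b=np.where(g[r,195:360]>170)[0]+195; E.append((b.min(),b.max()+1,r))
    E=np.array(E); top=np.where(g[100:140,278]>170)[0][0]+100
    pl=np.polyfit(E[:,2],E[:,0],1); pr=np.polyfit(E[:,2],E[:,1],1)
    A=[tool((np.polyval(p,r),r),-.0185)*1000 for p in (pl,pr) for r in (top,230)]
    fr=np.where(g[385:,260]>170)[0]; fb=fr.max()+385 if len(fr) else 0
    print(f,"end row",top,"width px at 120,230",np.polyval(pr,[120,230])-np.polyval(pl,[120,230]),"frost row",fb)
    print(np.array(A)[:,:2].ravel(),"clear/frost x",tool((278,top),-.0185)[0]*1000,tool((260,fb+1),-.0185)[0]*1000)
E
```

```text
w2 end row 114 width px at 120,230 [123.0758 114.0758] frost row 408
[ 73.6785 -26.196   22.5343 -26.1531  73.6667  25.816   22.5256  25.8499] clear/frost x 73.67253357499379 -75.49543056507608
w3 end row 114 width px at 120,230 [123.197 115.197] frost row 409
[ 73.6786 -26.7243  22.5345 -26.8547  73.6668  25.3158  22.5256  25.6594] clear/frost x 73.67253357499379 -76.12403712970413
```

```bash
python3 - <<'E'
from h import *
delta([.559,.0014,.118],171.8)
E
```

```text
shift [-185.9661  -90.5402    0.2792] turn [ -0.0902  -0.0898 -47.2092] width 0.05157266461230949 t 5.475
```

Request:
{"method": "move_arm", "body": {"targets": [[[-8,-4,0],[0,0,-2],-1],[[-24,-12,0],[0,0,-6],-1],[[-44,-22,0],[0,0,-11],-1],[[-66,-32,0],[0,0,-17],-1],[[-90,-44,0],[0,0,-23],-1],[[-114,-56,0],[0,0,-29],-1],[[-138,-67,0],[0,0,-35],-1],[[-158,-77,0],[0,0,-40],-1],[[-174,-85,0],[0,0,-44],-1],[[-183,-89,0],[0,0,-46.5],-1],[[-186,-90.5,0],[0,0,-47],-1],[[-186,-90.5,0],[0,0,-47],-1],[[-186,-90.5,0],[0,0,-47],-1],[[-186,-90.5,0],[0,0,-47],-1]]}}

```text
time: 7.22
tool_pos: [0.5596, 0.002, 0.1195]
ee_rot: [3.141, 0.0, 2.995]
wrist_force: [-0.5, 0.4, -1.8]
width: 0.0517
```

```bash
python3 - <<'E'
from h import *
o=status.get_obs(); print(o["tool_pos"],np.degrees(o["ee_rot"]),o["joint_positions"],o["wrist_force"],o["width"])
im=snap("wrist"); cv2.imwrite("pics/w4.png",im)
print(proj("wrist",[[.648,-.0115,.010]]))
E
```

```text
[0.5596 0.002  0.1195] [179.9889   0.0049 171.6142] [-0.0979  0.1407  1.4831  0.0002  1.5177 -1.5223] [-0.4876  0.3969 -1.7944] 0.05169873671565727
[[275.8772 308.8852]]
```

View pics/w4.png

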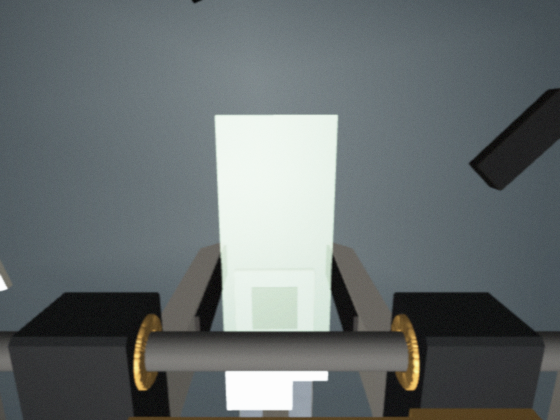

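The aiming square shows through the clear glass at about columns 252–298, rows 287–329, close to the predicted centre of (276,309). The base's near edge is at row 269.

```bash
python3 - <<'E'
from h import *
g=cv2.GaussianBlur(cv2.imread("pics/w4.png"),(3,3),0).astype(int).sum(2)
print(g[300,226:330:2]); print(g[316,226:330:2]); print(g[262:332:2,275])
m=np.zeros(g.shape,bool); lo=g[300,270:280].mean(); hi=g[300,240:246].mean(); print(lo,hi)
m[278:331,242:310]=g[278:331,242:310]<(lo+hi)/2
c=max(contours(m,100),key=cv2.contourArea); P=cast("wrist",c[:,0],.010); print(*rect(P),c[:,0].min(0),c[:,0].max(0))
n=np.array([[np.where(m[r])[0].min(),np.where(m[r])[0].max(),r] for r in range(292,326)])
for k in (0,1):
    P=cast("wrist",n[:,[k,2]],.010)[:,:2]; s=np.polyfit(P[:,0],P[:,1],1); print("side edge ang",np.degrees(np.arctan(s[0])),P.mean(0))
E
```

```text
[688 686 686 685 691 704 705 707 707 707 707 706 698 664 650 649 650 647
 647 645 645 644 642 644 643 642 643 645 645 641 638 641 641 637 639 650
 690 700 700 697 699 697 697 694 680 673 674 672 671 671 669 658]
[677 674 675 676 680 697 701 700 700 700 701 700 697 666 640 635 638 636
 637 637 637 636 633 634 637 635 632 632 630 631 631 631 627 629 629 641
 685 696 695 694 697 694 697 690 669 667 662 663 662 660 661 631]
[701 702 699 686 695 711 713 713 711 710 709 710 690 652 653 649 645 647
 643 642 641 641 639 637 640 634 635 635 633 630 631 627 627 645 586]
642.6 707.0
[647.9164 -11.8316] [59.2493 41.5183] 81.60968017578125 [242 287] [309 330]
side edge ang -9.340331433583628 [ 0.6447 -0.032 ]
side edge ang -7.580618824422176 [0.6504 0.0067]
```

```bash
python3 - <<'E'
from h import *
a=cast("wrist",[[274.3,286.6],[274.3,300],[274.35,316]],.010); psi=np.radians(-8.2); d=np.array([np.cos(psi),np.sin(psi)])
print(a); print("spot est", a[0,:2]+.02*d, "axis dir of centre line",np.degrees(np.arctan2(*(a[2]-a[0])[[1,0]])))
# base edges at row 300/316 on z=.008
for r,l,rr in ((300,235.0,314.0),(316,235.2,314.0)): print(cast("wrist",[[l,r],[rr,r]],.008)[:,:2].ravel())
S=a[0,:2]+.02*d; print(S)
o=status.get_obs(); yaw=o["ee_rot"][2]; tx=np.array([np.cos(yaw),np.sin(yaw)]); ty=np.array([np.sin(yaw),-np.cos(yaw)])
# frosted middle in tool: x -58, y -0.5, z -15
y2=np.radians(171.7); tx2=np.array([np.cos(y2),np.sin(y2)]); ty2=np.array([np.sin(y2),-np.cos(y2)])
delta([*(S+.058*tx2+.0005*ty2),.085],171.7)
E
```

```text
[[ 0.6269 -0.0097  0.01  ]
 [ 0.6394 -0.0116  0.01  ]
 [ 0.6546 -0.0138  0.01  ]]
spot est [ 0.6467 -0.0126] axis dir of centre line -8.379025957951027
[ 0.6354 -0.0456  0.6455  0.0224]
[ 0.6508 -0.0481  0.6609  0.0205]
[ 0.6467 -0.0126]
shift [-30.252   -1.2796  34.4877] turn [ 0.0075 -0.0005 -0.0862] width 0.05180114183282713 t 7.275
```

Request:
{"method": "move_arm", "body": {"targets": [[[0,0,8],[0,0,0],-1],[[-4,0,20],[0,0,0],-1],[[-12,-0.5,30],[0,0,0],-1],[[-20,-1,34],[0,0,0],-1],[[-27,-1,34.5],[0,0,0],-1],[[-30,-1,34.5],[0,0,0],-1],[[-30,-1,34.5],[0,0,0],-1],[[-30,-1,34.5],[0,0,0],-1],[[-30,-1,34.5],[0,0,0],-1],[[-30,-1,34.5],[0,0,0],-1]]}}

```text
time: 8.52
tool_pos: [0.5891, -0.0038, 0.0851]
ee_rot: [3.142, 0.0, 2.995]
wrist_force: [0.2, 0.1, -2.0]
width: 0.0515
```

```bash
python3 - <<'E'
from h import *
ps=[status.get_obs() for _ in range(1)]
o=ps[0]; print(o["tool_pos"],np.degrees(o["ee_rot"]),o["wrist_force"],o["width"],o["time"],abs(o["qvel"]).max())
w,t,s=snap("wrist"),snap("top"),snap("scene")
for n,i in zip("wts",(w,t,s)): cv2.imwrite(f"pics/{n}5.png",i)
v=np.zeros((600,800,3),np.uint8); v[:300,:400]=cv2.resize(w,(400,300)); v[300:,:400]=cv2.resize(t[90:210,215:375],(400,300)); v[:,400:]=cv2.resize(s[200:350,140:240],(400,600)); cv2.imwrite("pics/v5.png",v)
E
```

```text
[ 0.5891 -0.0038  0.0851] [179.9949   0.0077 171.5933] [ 0.2344  0.0865 -1.9741] 0.05145218859651518 8.525 0.0026657382635598102
```

View pics/v5.png

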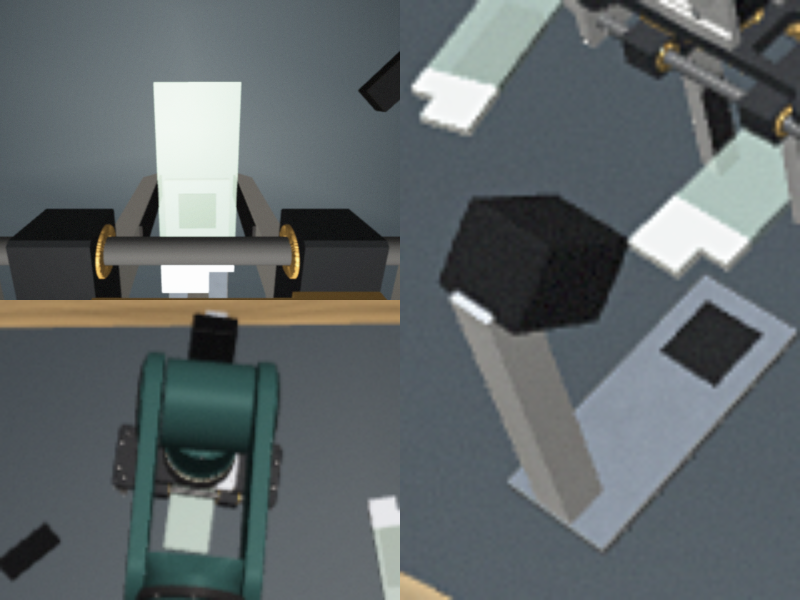

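The plate is held level over the reader. The aiming square is now fully visible in the wrist view, and the frosted end is free in the scene view, apart from the head. I'll cross-check the offset from both views.

```bash
python3 - <<'E'
from h import *
o=status.get_obs(); Rt=R.from_euler("xyz",o["ee_rot"])
F=o["tool_pos"]+Rt.apply([-.058,-.0005,-.015]); print("frosted mid (FK)",F)
g=cv2.GaussianBlur(cv2.imread("pics/w5.png"),(3,3),0).astype(int).sum(2)
m=np.zeros(g.shape,bool); m[262:326,244:310]=g[262:326,244:310]<668
for c in contours(m,300): print("wrist square",*rect(cast("wrist",c[:,0],.010)),c[:,0].min(0),c[:,0].max(0))
print(g[295,238:312:3],g[258:328:3,275])
s=cv2.cvtColor(cv2.imread("pics/s5.png"),cv2.COLOR_BGR2HSV)
b=np.zeros(g.shape,bool); b[245:275,190:240]=(s[245:275,190:240,2]>205)&(s[245:275,190:240,1]<18)
for c in contours(b,60): 
    P=cast("scene",c[:,0],.1015); print("scene frosted",*rect(P))
    print("predicted corners px",proj("scene",[F+Rt.apply(v) for v in ([-.018,.026,-.0035],[-.018,-.026,-.0035],[.018,-.026,-.0035],[.018,.026,-.0035])]).ravel(), cv2.boxPoints(cv2.minAreaRect(c)).ravel())
E
```

```text
frosted mid (FK) [ 0.6464 -0.0128  0.1   ]
wrist square [647.1028 -12.3088] [39.9769 39.3208] -8.413429260253906 [251 271] [302 319]
[706 707 709 707 677 650 651 651 649 649 653 648 648 646 644 642 644 641
 642 639 638 652 701 700 700] [718 718 715 715 696 661 660 654 656 654 651 649 650 646 643 643 637 635
 639 634 639 696 697 694]
scene frosted [648.7531 -10.7445] [50.3779 36.6134] 81.69782257080078
predicted corners px [214.9879 269.6439 196.2063 257.8959 207.9454 246.5922 226.5776 257.7868] [196.9438 260.0899 205.6517 246.1573 226.5056 259.191  217.7978 273.1236]
```

Request:
{"method": "move_arm", "body": {"targets": [[[-1,0.7,0],[0,0,0],-1],[[-1,0.7,0],[0,0,0],-1],[[-1,0.7,0],[0,0,0],-1],[[-1,0.7,0],[0,0,0],-1],[[-1,0.7,0],[0,0,0],-1],[[-1,0.7,0],[0,0,0],-1]]}}

```text
time: 9.43
tool_pos: [0.5903, -0.0033, 0.085]
ee_rot: [3.142, 0.0, 2.995]
wrist_force: [-0.2, -0.4, -2.4]
width: 0.0519
```

```bash
python3 - <<'E'
from h import *
from bench import order
o=status.get_obs(); print(o["tool_pos"]+R.from_euler("xyz",o["ee_rot"]).apply([-.058,-.0005,-.015]),o["tool_pos"],np.degrees(o["ee_rot"]),o["wrist_force"],o["width"],o["time"],abs(o["qvel"]).max())
print(order.close_job())
E
```

```text
[ 0.6476 -0.0123  0.1   ] [ 0.5903 -0.0033  0.085 ] [179.9957   0.0019 171.5878] [-0.2488 -0.423  -2.4263] 0.05191374919484289 9.425 0.0028435979519010213
the job is handed in; nothing more can be done
None
```

I picked up the label-up plate by its clear glass and am holding it still at the smaller reader, the one that matches the given size. The job is handed in at about 9.4 s of robot time. I identified the plate by its notch, which was the left-hand corner seen from above with the frosted end pointing away.

- **Position:** the middle of the frosted band is at (0.6476, -0.0123, 0.100) m. The wrist camera puts the aiming square at (0.6471, -0.0123) m, so they agree to within 1 mm.
- **Attitude:** the plate's heading is -8.4° and the reader's axis measured -8.4°. The tool is level to within 0.01°. An in-hand check after the lift showed the plate had not tilted or slipped noticeably.
- **Grip and contact:** the opening is 51.9 mm and the wrist force about 2.4 N. Nothing suggested contact with the reader.
- **Disagreement:** before a final shift of about 1 mm, the scene camera put the band 2.5 mm short of the square and 1.4 mm to the side. That is about the stated calibration error, and the shift was in the direction it indicated. I did not take another picture after it.
- **Surroundings:** no move came near the other objects, and those in view looked unmoved. I did not measure them again.

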